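# Screw the elbow spout into the play-bench socket

## Task

Screw the loose grey elbow spout into the round socket strapped to the play bench: set it upright in the mouth, find where the thread lets it drop in, and turn it clockwise (seen from above) until it begins to bite, then 45 degrees further and no more. Only press lightly, never force it, leave the spout standing tight on its own, and leave the other toys where they are.

Things in the scene. Friction and masses are not known exactly. Their poses are not given: they have to be found in the camera images.
- elbow_grip (a point): loose grey plastic elbow standing upright on its shank, 74 mm tall, about 0.12 kg. Point: centre of its grip block (32 x 32 mm, 40 mm tall), 54 mm above the foot, on the shank's axis. x points along the spout (18 mm tube leaving the block's +x face, reaching 60 mm out, its end turned down to 37 mm above the foot), z up. Grip the block on its bare +y and -y faces
- elbow: the same elbow; origin at the centre of its foot, same axes. Shank: 33 mm across, 34 mm long, foot edge chamfered 2 mm. Three round lugs, 5 mm thick, 120 degrees apart (one under the spout), stand out to 23.5 mm from the axis, centred 8 mm above the foot. They catch under the socket's thread
- socket_mouth (a point): centre of the mouth of the female fitting, at rim height (36 mm above the bench), z up: a round grey cup, 62 mm outside, 51 mm inside, held by a steel strap with two low ears reaching 55 mm from the axis. Inside, three round thread bars 5 mm thick, 120 degrees apart, each 70 degrees long, stand in to 18.5 mm from the axis. They slope down clockwise
- socket: the same cup; origin on the bench. The thread's angle differs every time, unreported, unrelated to these axes. The lugs drop through only at the gaps: 23 degrees of play in every 120. Lugs lying on the bars keep the elbow's foot 18 mm or more above the bench; dropped in, its foot meets the rubber seat at 14 mm. Each bar begins, at its high end, just clockwise of a gap
- socket_seat (a point): fixed point: centre of the free rubber seat's top, 14 mm above the bench. Dropped in and turned clockwise, the elbow runs free 20 to 50 degrees, then bites: the 4.8 mm per radian thread pulls it down (and the hand, unless it follows) and it turns stiffer (0.05 to 0.2 N m). 45 degrees on, its foot is 3.8 mm below here. The seat gives at 8 N, 2 N per mm. Past 60 degrees the thread ends
- cube: bystander: purple plastic sorting cube, 100 mm; origin at the centre of its underside
- hammer: bystander: wooden hammer toy lying down, 180 mm long; origin under the middle of its handle
- ring_a: bystander: largest silicone stacking ring, 72 mm across, 22 mm high; origin at the centre of its underside
- ring_b: bystander: middle silicone stacking ring, 62 mm across; origin likewise
- ring_c: bystander: smallest silicone stacking ring, 52 mm across; origin likewise
- pot: bystander: aluminium toy pot with its lid on, 116 mm across, 87 mm high, two side handles; origin at the centre of its underside
Things that resemble listed ones, but are neither listed nor needed, are in the scene too. Leave any blue or orange look-alike of the elbow alone.

How it is judged:
By the outcome, as a careful person would: the job done as asked, in the order asked, and still so for the second after the job is handed in, with the robot touching nothing.
It also fails if it takes over 72 s, if anything falls off the work surface, if the arm or the gripper's body presses on something with over 40 N, if the wrist force passes 120 N, or if a joint passes its speed limit or range.

## Robot

A 6-joint arm with a two-finger parallel gripper is mounted at the origin on the work surface. World frame = base frame: x ahead of the robot, y to its left, z up, the work surface at z = 0. Lengths are in m, angles in rad, forces in N, time in s.
With the tool pointing down it reaches from about 0.25 to 0.725 m from the base axis. Payload 4 kg.
Tool frame: the origin (TCP) lies at the very end of the fingers, on their centre line; the grasp point (between the pads) lies 19 mm behind it; z points along the fingers, y is the line along which they close (so a half turn about z gives the same grasp; the last joint's range is limited). The gripper opens to 85 mm and grips with 20 to 120 N. Pads are 22 mm wide; open, the fingers measure 114 mm over their backs; the gripper's body (76 mm by 85 mm) begins 54 mm behind the grasp point. The pads swing forward as they close: fully open they stand 13 mm farther back than shut.
Start: joints at [-1.25, 0.241, 0.005, 1.335, 0, 1.571], TCP at [0.158, -0.474, 0.211] pointing down, gripper open.
Joint ranges: [-2.72, 2.72], [-1.05, 1.87], [-1.09, 1.28], [-1.99, 2.15], [-1.42, 1.44], [-3.14, 3.14]. Speed limits (rad/s): [2.79, 2.79, 3.14, 3.14, 3.14, 3.14].

## Interface

Orientations are given as a unit quaternion [x, y, z, w].
In Python, from plant import * gives the robot as it stands. The module is installed in compiled form; this text tells all that it offers.
- The arm moves only by the shell command python3 -m inch 'ROWS' [OPENING]. ROWS is JSON, a list of rows, each an object with "slide": the shift along the tool's x, y, z in m, a list of three; "yaw": the turn about the tool's z in rad. In form: [{"slide": [dx, dy, dz], "yaw": yaw}, ...]. A call has exactly 8 rows; each row shifts and turns the commanded pose from where the row before left it, along the tool's axes as they then stand; what a row does not reach is not made up. A row lasts 1/12 s, in which the tool goes at most 41.7 mm and 7.16 degrees, less where a joint would pass 70% of its speed; a pose out of reach is approached as far as the arm can. A call with a gripper value outside its range is refused whole. OPENING is the closure in counts, from 0 (fully open) to 255 (shut), set as the call begins (- or left out, the last holds). The fingers move at their own pace and stop on an object; the grip force is fixed at half the most. Time passes only in rows, so rows that do not move let the fingers close, or fill a call up. It gives the time, the measured TCP pose, the force, the opening and the grip force at its end, in the units of the state.
- read_state(): the state, without advancing time (a new reading comes with each control period).
- grab_frame(name): name is "side" or "top"; returns (picture, depth): 480x640x3 uint8, red, green, blue; 480x640 float32, m along the optical axis (not along the pixel's ray), 0 where there is no reading.
- camera_info(name): a dict with "K" (3x3 intrinsics, pixels), "R" (3x3) and "t" (3): a world point X has camera coordinates R X + t. Camera axes: x right, y down, z forward; pixel columns grow to the right and rows downward; lengths in m; the calibration is good to about 2 mm. A picture is of the moment at which its call begins. camera_info takes no time and is no camera call.
- finish_job(): hands the job in; it is judged then, once.
The state is a dict: "time": time; "q": joint angles; "dq": joint speeds; "tau": joint torques, N m; "tool_pos": TCP position; "ee_rot": TCP orientation; "contact_force": force on the tool from outside, world axes, zero at the start; "moment": the same for the moment, N m; "opening": finger opening in m; "grip_force": force on a finger pad.
Only numpy, scipy, OpenCV 4.12 (cv2) and the standard library are available. Lean on these libraries where they do the work, as an engineer would, in place of code of your own. Each camera call takes 0.05 s, during which the arm holds its last target. There are 200 camera calls.

## Working session

There is one attempt and no reset: what is moved stays moved. The work goes in short steps, Python scripts to look and compute and a shell command to move; the robot and the scene stay as the last step left them, time stands still between calls to the robot, and variables do not carry over. Pictures are saved under pics/ and viewed, at most 10 in all, crops included, and the job is handed in when it is done.

```bash
mkdir -p pics; cat > h.py <<'E'
from plant import *
import numpy as np, cv2
def cloud(n,d):
    c=camera_info(n);K=c["K"];v,u=np.mgrid[:480,:640]
    p=np.stack([(u-K[0,2])/K[0,0]*d,(v-K[1,2])/K[1,1]*d,d],-1)
    return (p-np.array(c["t"]))@np.array(c["R"])
E
python3 - <<'E'
from h import *
for n in("top","side"):
    p,d=grab_frame(n);cv2.imwrite(f"pics/{n}0.png",p[...,::-1]);np.savez(f"{n}0",p=p,d=d)
    c=camera_info(n);print(n,np.round(c["K"],1).tolist(),np.round(c["R"],3).tolist(),np.round(c["t"],3),(d>0).mean())
s=read_state();print({k:np.round(v,3) for k,v in s.items()})
E
```

```text
top [[609.1, 0.0, 318.9], [0.0, 609.1, 244.1], [0.0, 0.0, 1.0]] [[-0.009, -1.0, -0.009], [-0.997, 0.01, -0.081], [0.082, 0.008, -0.997]] [0.013 0.554 1.234] 0.9960286458333333
side [[534.5, 0.0, 319.1], [0.0, 534.5, 241.3], [0.0, 0.0, 1.0]] [[-0.851, -0.525, 0.001], [-0.27, 0.436, -0.858], [0.45, -0.731, -0.513]] [0.501 0.206 0.756] 0.9961555989583334
{'time': np.float64(0.1), 'q': array([-1.25 ,  0.241,  0.004,  1.335,  0.   ,  1.571]), 'dq': array([ 0.001, -0.002,  0.003,  0.   , -0.001,  0.001]), 'tau': array([ 0.0000e+00, -3.7314e+01,  2.5301e+01,  1.1000e-02,  0.0000e+00,
       -0.0000e+00]), 'tool_pos': array([ 0.157, -0.474,  0.21 ]), 'ee_rot': array([ 0.987,  0.16 , -0.   , -0.001]), 'contact_force': array([1.107, 0.815, 0.176]), 'moment': array([-0.036,  0.005, -0.025]), 'grip_force': np.float64(0.0), 'opening': np.float64(0.085)}
```

View pics/top0.png

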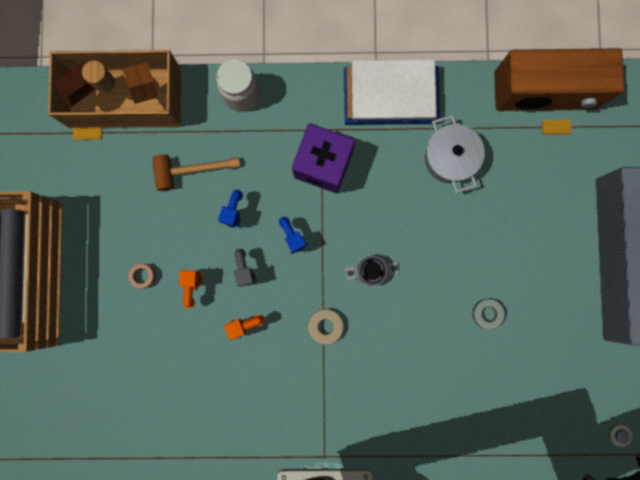

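View pics/side0.png

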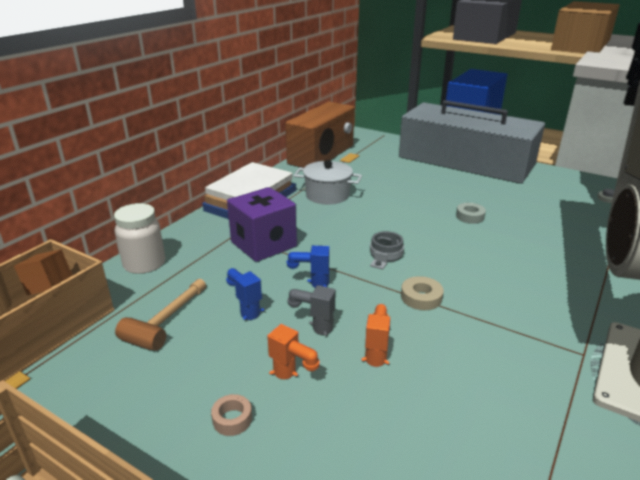

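The top view has six candidates: grey elbow (243,270), blue (230,215) and (293,240), orange (188,285) and (243,327), and the socket cup (374,270). In the side view the grey elbow is at (315,310) and the socket at (387,246). I choose the grey elbow at top (243,270) and will check it in a close crop.

```bash
python3 - <<'E'
from h import *
z=np.load("top0.npz");p,d=z["p"],z["d"];P=cloud("top",d)
a=cv2.resize(p[235:305,205:285],None,fx=5,fy=5,interpolation=cv2.INTER_CUBIC)
b=cv2.resize(p[250:290,340:405],None,fx=6,fy=6,interpolation=cv2.INTER_CUBIC)
b=np.clip(b.astype(float)*1.6,0,255).astype(np.uint8)
o=np.zeros((350,800,3),np.uint8);o[:350,:400]=a;o[:240,400:790]=b
cv2.imwrite("pics/crop.png",o[...,::-1])
def show(n,v0,v1,u0,u1,lo,hi):
    Q=P[v0:v1,u0:u1].reshape(-1,3);m=(Q[:,2]>lo)&(Q[:,2]<hi);Q=Q[m]
    r=cv2.minAreaRect((Q[:,:2]*1000).astype(np.float32));print(n,m.sum(),np.round(Q.mean(0),4),r,np.round(np.median(Q[:,2]),4));return Q
print(np.round(P[300:310,400:410].mean((0,1)),4))
show("block",245,295,225,262,.066,.082)
show("elbow",245,295,225,262,.04,.082)
Q=show("sock",250,292,340,405,.031,.045)
show("seat",250,292,362,388,.008,.02)
print(np.round(P[262:278:2,362:390:2,2]*1000).astype(int))
for n,(v,u) in dict(b1=(215,230),b2=(240,293),o1=(280,188),o2=(328,236)).items(): print(n,np.round(P[v,u],3))
E
```

```text
[ 0.4281 -0.1696 -0.0007]
block 322 [0.4926 0.1592 0.0727] ((505.35430908203125, 163.07855224609375), (70.77623748779297, 32.852298736572266), 13.890283584594727) 0.0732
elbow 491 [0.501  0.1599 0.0681] ((507.5029602050781, 162.96609497070312), (74.7336654663086, 33.251739501953125), 12.311668395996094) 0.0702
sock 235 [ 0.4986 -0.1016  0.0357] ((498.2811584472656, -101.37150573730469), (59.534912109375, 59.23324203491211), 89.86399841308594) 0.0357
seat 241 [ 0.4995 -0.1023  0.014 ] ((498.9468078613281, -107.11495971679688), (64.10941314697266, 51.34043502807617), 0.04588046297430992) 0.014
[[  38    4   20    6    2    1    6   32   25   16   33   33    2   -1]
 [   0   27    3   14   13   11   15   12    7   29   20   32 1275   18]
 [  23   24   15   15   13   13   14   11   12   26   23   29   34   23]
 [  26   13   14   15   14   21    7   17   16    0   24   29   36   14]
 [  33   11   14   10   17   17    8   10   14    1   22   18   30 1275]
 [  27   15   16   10   17   16   16   16   13    3    5   22   41   16]
 [  31   11   15   13   12   20   15   12   12    7    1   29   35   23]
 [   1    1    9   14   10   13   16   15    0 1275    1   33   37 1275]]
b1 [0.61  0.183 0.075]
b2 [0.558 0.058 0.077]
o1 [0.481 0.265 0.075]
o2 [0.387 0.17  0.076]
```

View pics/crop.png

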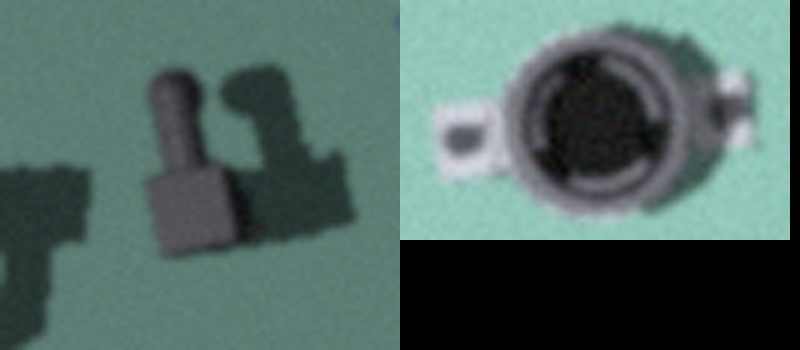

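The crop confirms the grey elbow: block at about (243,277) px, spout pointing up (+x). The cup shows three dark gaps between the bars. They lie at roughly 107°, −13° and −136° in the image, so about 16° (mod 120) in world yaw. Next I'll refine the numbers.

```bash
python3 - <<'E'
from h import *
c=camera_info("top");K=np.array(c["K"]);R=np.array(c["R"]);t=np.array(c["t"]);C=-R.T@t
def ray(uv,z):
    uv=np.atleast_2d(uv).astype(float);r=np.c_[(uv[:,0]-K[0,2])/K[0,0],(uv[:,1]-K[1,2])/K[1,1],np.ones(len(uv))]@R
    return C+r*((z-C[2])/r[:,2])[:,None]
z=np.load("top0.npz");p,d=z["p"],z["d"];P=cloud("top",d)
hsv=cv2.cvtColor(p,cv2.COLOR_RGB2HSV)
m=((hsv[...,1]<60)&(hsv[...,2]>55)).astype(np.uint8)
s=np.zeros_like(m);s[245:295,228:262]=m[245:295,228:262]
cs,_=cv2.findContours(s,0,1);k=max(cs,key=cv2.contourArea)
f=np.zeros_like(m);cv2.drawContours(f,[k],-1,1,-1)
vu=np.argwhere(f);W=ray(vu[:,::-1],.074)[:,:2]*1000
# spout axis: bounding box of all, then block half
r=cv2.minAreaRect(W.astype(np.float32));print("all",r)
for yaw in range(4,20,2):
    a=np.radians(yaw);e=np.array([np.cos(a),np.sin(a)]);n=np.array([-e[1],e[0]])
    x=W@e;y=W@n;b=x<x.min()+28
    print(yaw,np.round([np.ptp(x[b]),np.ptp(y[b]),(y[b].max()+y[b].min())/2-np.median(y[x>x.min()+45])],1),
      "centre",np.round((x.min()-.5+16)*e+(y[b].max()+y[b].min())/2*n,1))
# block top from block-only minAreaRect
rows=W[(W[:,0]<W[:,0].min()+30)];print(cv2.minAreaRect(rows.astype(np.float32)))
# socket: rim points
Q=P[245:295,350:398].reshape(-1,3);q=Q[(Q[:,2]>.031)&(Q[:,2]<.042)]
from scipy.optimize import least_squares
o=least_squares(lambda v:np.hypot(q[:,0]-v[0],q[:,1]-v[1])-.02825,[.499,-.102],loss="soft_l1",f_scale=.002).x;print("rim",o*1000)
g=p[...,1].astype(np.float32)
# outer rim edge from rim grey ring brightness: polar gray about candidate centre at z=.036, bars at z~.026
def proj(X):
    x=X@R.T+t;return np.c_[x[:,0]/x[:,2]*K[0,0]+K[0,2],x[:,1]/x[:,2]*K[1,1]+K[1,2]]
for zz in(.024,.03):
  acc=[]
  for th in range(0,360,5):
    a=np.radians(th);rr=np.arange(.0195,.0245,.001)
    uv=proj(np.c_[o[0]+rr*np.cos(a),o[1]+rr*np.sin(a),np.full(len(rr),zz)]).astype(np.float32)
    acc.append(cv2.remap(g,uv[None,:,0],uv[None,:,1],1).mean())
  acc=np.array(acc);fold=acc.reshape(3,24).mean(0);print(zz,np.round(acc).astype(int).tolist());print(np.round(fold).astype(int).tolist())
  print("dark phase",(np.degrees(np.angle((-fold*np.exp(2j*np.pi*np.arange(24)/24)).sum()))/3)%120)
E
```

```text
all ((506.9351501464844, 161.18820190429688), (75.8993148803711, 32.384315490722656), 9.58586311340332)
4 [28.  33.2 -6. ] centre [484.4 157.8]
6 [27.9 32.9 -4.7] centre [484.6 157.6]
8 [27.9 32.6 -3.3] centre [484.8 157.5]
10 [28.  32.4 -1.8] centre [484.8 157.5]
12 [27.8 32.4 -0.2] centre [484.6 157.5]
14 [28.  32.5  1.4] centre [484.3 157.5]
16 [28.  32.7  3.1] centre [483.8 157.6]
18 [27.5 33.4  4.6] centre [483.4 157.4]
((483.45843505859375, 158.04637145996094), (33.58058547973633, 29.66200065612793), 89.99274444580078)
rim [ 498.3674191  -100.86945652]
0.024 [19, 19, 19, 14, 16, 20, 28, 36, 40, 39, 42, 42, 41, 41, 40, 44, 47, 47, 50, 50, 51, 53, 49, 38, 34, 31, 31, 30, 30, 30, 34, 44, 52, 56, 59, 60, 58, 57, 57, 59, 58, 57, 57, 58, 60, 59, 53, 45, 31, 21, 18, 21, 21, 21, 27, 40, 52, 57, 58, 57, 57, 55, 52, 53, 54, 55, 56, 55, 53, 48, 39, 27]
[28, 24, 22, 22, 22, 24, 30, 40, 48, 51, 53, 53, 52, 51, 50, 52, 53, 53, 54, 55, 54, 54, 47, 37]
dark phase 15.421083535103534
0.03 [20, 19, 21, 15, 16, 20, 25, 34, 40, 39, 41, 42, 41, 41, 39, 43, 46, 47, 49, 50, 50, 52, 48, 36, 31, 28, 28, 27, 27, 27, 33, 45, 53, 56, 59, 60, 58, 57, 58, 59, 58, 57, 57, 58, 60, 58, 52, 42, 29, 21, 20, 24, 23, 23, 30, 42, 52, 56, 57, 57, 57, 56, 52, 53, 54, 54, 56, 56, 54, 51, 43, 31]
[27, 23, 23, 22, 22, 23, 29, 40, 48, 51, 53, 53, 52, 51, 50, 52, 52, 53, 54, 55, 55, 54, 48, 36]
dark phase 15.291173873829512
```

```bash
cat > go.py <<'E'
# python3 go.py x y z yawdeg : remaining shift in tool axes (as they stand) and yaw
import sys;from h import *
from scipy.spatial.transform import Rotation as Ro
s=read_state();M=Ro.from_quat(s["ee_rot"]).as_matrix();psi=np.degrees(np.arctan2(M[1,0],M[0,0]))
T=np.array(list(map(float,sys.argv[1:4])));y=(float(sys.argv[4])-psi+180)%360-180
print("t %.2f pos"%s["time"],np.round(s["tool_pos"],4),"psi %.2f tilt %.2f"%(psi,np.degrees(np.arccos(-M[2,2]))),"q5 %.1f"%np.degrees(s["q"][5]),"slide",np.round(M.T@(T-s["tool_pos"]),4),"yaw %.4f rad"%(-np.radians(y)),"F",np.round(s["contact_force"],1),"M",np.round(s["moment"],3),"open %.4f"%s["opening"])
E
python3 -m inch '[{"slide":[0,0,0],"yaw":-0.12},{"slide":[0,0,0],"yaw":-0.12},{"slide":[0,0,0],"yaw":-0.12},{"slide":[0,0,0],"yaw":-0.12},{"slide":[0,0,0],"yaw":-0.12},{"slide":[0,0,0],"yaw":-0.12},{"slide":[0,0,0],"yaw":-0.12},{"slide":[0,0,0],"yaw":-0.12}]'
python3 go.py .485 .1575 .2 192
```

```text
time: 0.77
tool_pos: [0.1575, -0.4741, 0.2106]
ee_rot: [0.8, 0.6, 0.0, -0.001]
contact_force: [-0.4, 0.6, -0.0]
opening: 0.0853
grip_force: 0.0
t 0.77 pos [ 0.1575 -0.4741  0.2106] psi 73.72 tilt 0.07 q5 34.7 slide [0.6981 0.1373 0.0112] yaw -2.0643 rad F [-0.4  0.6 -0. ] M [-0.022 -0.027  0.008] open 0.0853
```

```bash
python3 -m inch '[{"slide":[0.035,0.007,0],"yaw":0},{"slide":[0.04,0.008,0],"yaw":0},{"slide":[0.04,0.008,0],"yaw":0},{"slide":[0.04,0.008,0],"yaw":0},{"slide":[0.04,0.008,0],"yaw":0},{"slide":[0.04,0.008,0],"yaw":0},{"slide":[0.04,0.008,0],"yaw":0},{"slide":[0.04,0.008,0],"yaw":0}]' >/dev/null
python3 -m inch '[{"slide":[0.04,0.008,0],"yaw":0},{"slide":[0.04,0.008,0],"yaw":0},{"slide":[0.04,0.008,0],"yaw":0},{"slide":[0.04,0.008,0],"yaw":0},{"slide":[0.04,0.008,0],"yaw":0},{"slide":[0.04,0.008,0],"yaw":0},{"slide":[0.04,0.008,0],"yaw":0},{"slide":[0.04,0.008,0],"yaw":0}]' >/dev/null
python3 -m inch '[{"slide":[0,0,0],"yaw":-0.12},{"slide":[0,0,0],"yaw":-0.12},{"slide":[0,0,0],"yaw":-0.12},{"slide":[0,0,0],"yaw":-0.12},{"slide":[0,0,0],"yaw":-0.12},{"slide":[0,0,0],"yaw":-0.12},{"slide":[0,0,0],"yaw":-0.12},{"slide":[0,0,0],"yaw":-0.12}]' >/dev/null
python3 -m inch '[{"slide":[0,0,0],"yaw":-0.12},{"slide":[0,0,0],"yaw":-0.12},{"slide":[0,0,0],"yaw":-0.12},{"slide":[0,0,0],"yaw":-0.12},{"slide":[0,0,0],"yaw":-0.12},{"slide":[0,0,0],"yaw":-0.12},{"slide":[0,0,0],"yaw":-0.12},{"slide":[0,0,0],"yaw":-0.12}]' >/dev/null
python3 go.py .485 .1575 .12 192
```

```text
t 3.43 pos [0.4605 0.0976 0.2106] psi -176.27 tilt 0.07 q5 8.2 slide [-0.0284  0.0582  0.0906] yaw -0.1443 rad F [0.1 0.1 0.7] M [-0.05  -0.015 -0.006] open 0.0853
```

```bash
python3 -m inch '[{"slide":[-0.006,0.012,0.01],"yaw":0},{"slide":[-0.006,0.012,0.01],"yaw":0},{"slide":[-0.006,0.012,0.015],"yaw":0},{"slide":[-0.006,0.012,0.015],"yaw":0},{"slide":[-0.0044,0.0102,0.02],"yaw":0},{"slide":[0,0,0.02],"yaw":-0.072},{"slide":[0,0,0],"yaw":-0.072},{"slide":[0,0,0],"yaw":0}]' >/dev/null
python3 go.py .485 .1575 .038 192
python3 - <<'E'
from h import *
p,d=grab_frame("side");cv2.imwrite("pics/s1.png",cv2.resize(p[180:400,200:480],None,fx=2.5,fy=2.5)[...,::-1])
E
```

```text
t 4.10 pos [0.4841 0.1583 0.118 ] psi -168.31 tilt 0.32 q5 6.4 slide [-0.0012 -0.0009  0.0799] yaw -0.0055 rad F [0.4 0.4 0.6] M [ 0.001 -0.049  0.009] open 0.0851
```

View pics/s1.png

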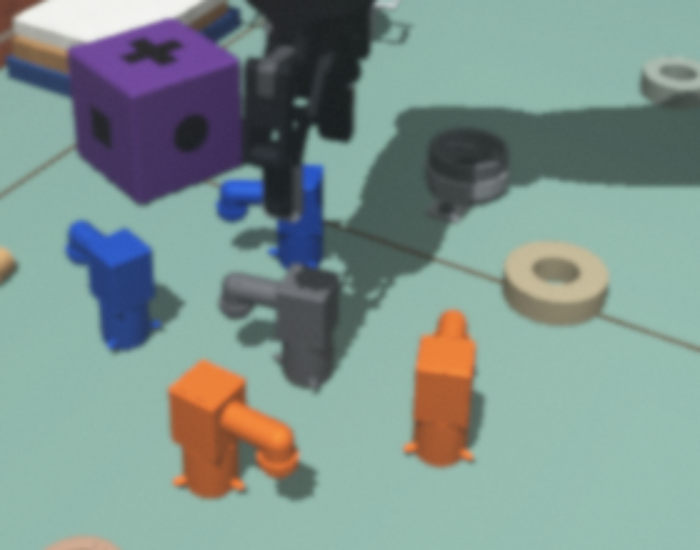

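The gripper hangs open over the grey elbow (about (305,330) in the crop), with the fingers on either side of the block and neighbours clear. I'll descend and grip.

```bash
python3 -m inch '[{"slide":[-0.0012,-0.0008,0.012],"yaw":0},{"slide":[0,0,0.012],"yaw":0},{"slide":[0,0,0.012],"yaw":0},{"slide":[0,0,0.012],"yaw":0},{"slide":[0,0,0.012],"yaw":0},{"slide":[0,0,0.012],"yaw":0},{"slide":[0,0,0.008],"yaw":0},{"slide":[0,0,0],"yaw":0}]' >/dev/null
python3 go.py .485 .1575 .038 192
python3 -m inch '[{"slide":[0,0,0],"yaw":0},{"slide":[0,0,0],"yaw":0},{"slide":[0,0,0],"yaw":0},{"slide":[0,0,0],"yaw":0},{"slide":[0,0,0],"yaw":0},{"slide":[0,0,0],"yaw":0},{"slide":[0,0,0],"yaw":0},{"slide":[0,0,0],"yaw":0}]' 255
python3 -m inch '[{"slide":[0,0,0],"yaw":0},{"slide":[0,0,0],"yaw":0},{"slide":[0,0,0],"yaw":0},{"slide":[0,0,0],"yaw":0},{"slide":[0,0,0],"yaw":0},{"slide":[0,0,0],"yaw":0},{"slide":[0,0,0],"yaw":0},{"slide":[0,0,0],"yaw":0}]'
python3 go.py .485 .1575 .038 192
```

```text
t 4.82 pos [0.4862 0.1569 0.0396] psi -168.46 tilt 0.15 q5 6.3 slide [0.001  0.0009 0.0016] yaw -0.0080 rad F [-0.3 -0.7 -0.1] M [ 0.005  0.043 -0.018] open 0.0855
time: 5.48
tool_pos: [0.4882, 0.1572, 0.0421]
ee_rot: [-0.101, 0.995, 0.0, 0.001]
contact_force: [0.5, 0.9, 5.3]
opening: 0.0303
grip_force: 60.1
time: 6.15
tool_pos: [0.4883, 0.1572, 0.0421]
ee_rot: [-0.101, 0.995, 0.0, 0.001]
contact_force: [1.3, -0.0, 5.6]
opening: 0.0303
grip_force: 60.1
t 6.15 pos [0.4883 0.1572 0.0421] psi -168.37 tilt 0.14 q5 6.2 slide [0.0031 0.001  0.0041] yaw -0.0064 rad F [ 1.3 -0.   5.6] M [-0.013  0.012  0.038] open 0.0303
```

```bash
python3 -m inch '[{"slide":[0,0,-0.01],"yaw":0},{"slide":[0,0,-0.02],"yaw":0},{"slide":[0,0,-0.03],"yaw":0},{"slide":[0,0,-0.03],"yaw":0},{"slide":[0,-0.015,-0.01],"yaw":0},{"slide":[0.005,-0.03,0],"yaw":0},{"slide":[0.005,-0.03,0],"yaw":0},{"slide":[0.005,-0.03,0],"yaw":0}]' 
python3 -m inch '[{"slide":[0.005,-0.03,0],"yaw":0},{"slide":[0.005,-0.03,0],"yaw":0},{"slide":[0.005,-0.03,0],"yaw":0},{"slide":[0.005,-0.03,0],"yaw":0},{"slide":[0.005,-0.02,0],"yaw":0},{"slide":[0.002,-0.01,0],"yaw":-0.03},{"slide":[0,0,0],"yaw":-0.03},{"slide":[0,0,0],"yaw":0}]' 
python3 go.py .4984 -.1009 .1 195.3
python3 - <<'E'
from h import *
o=[]
for n,(a,b,c,d_) in dict(side=(130,280,300,480),top=(200,330,300,450)).items():
    p,d=grab_frame(n);np.savez(n+"1",p=p,d=d);o.append(cv2.resize(p[a:b,c:d_],(400,400*(b-a)//(d_-c)),interpolation=cv2.INTER_CUBIC))
h=max(i.shape[0] for i in o);o=[np.pad(i,((0,h-i.shape[0]),(0,0),(0,0))) for i in o]
cv2.imwrite("pics/l1.png",np.clip(np.hstack(o)[...,::-1]*1.5,0,255))
E
```

```text
time: 6.82
tool_pos: [0.4931, 0.0503, 0.1415]
ee_rot: [-0.102, 0.995, 0.0, -0.0]
contact_force: [0.1, -0.2, -1.4]
opening: 0.0304
grip_force: 59.6
time: 7.48
tool_pos: [0.4966, -0.1021, 0.1409]
ee_rot: [-0.13, 0.991, 0.0, -0.001]
contact_force: [-0.1, -0.3, -1.2]
opening: 0.0307
grip_force: 59.6
t 7.48 pos [ 0.4966 -0.1021  0.1409] psi -165.01 tilt 0.10 q5 -26.6 slide [-0.0021  0.0007  0.0409] yaw -0.0054 rad F [-0.1 -0.3 -1.2] M [ 0.026 -0.015 -0.031] open 0.0307[ WARN:0@0.676] global loadsave.cpp:1063 imwrite_ Unsupported depth image for selected encoder is fallbacked to CV_8U.
```

View pics/l1.png

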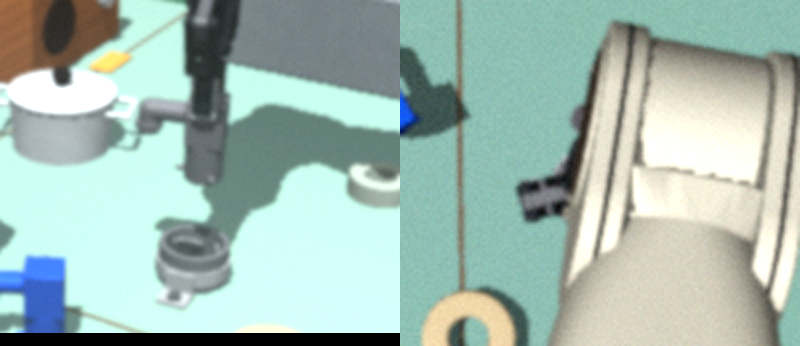

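The side view shows the elbow hanging upright at about (392,205) px, just above the socket at (387,246). I'll compare the shank and cup axis columns in the side view to get any in-hand x offset.

```bash
python3 - <<'E'
from h import *
c=camera_info("side");K=np.array(c["K"]);R=np.array(c["R"]);t=np.array(c["t"])
def proj(X):
    x=R@np.array(X)+t;return (K@x)[:2]/x[2]
def edges(p,rows,u0,u1):
    h=cv2.cvtColor(p,cv2.COLOR_RGB2HSV)[...,1].astype(float);h=cv2.GaussianBlur(h,(3,3),0)
    for v in rows:
        l=h[v,u0:u1];i=np.where(l<55)[0]
        print(v,u0+i.min(),u0+i.max(),(2*u0+i.min()+i.max())/2,len(i))
a=np.load("side0.npz")["p"];b=np.load("side1.npz")["p"]
print("cup");edges(a,range(238,256,3),355,420)
print("shank");edges(b,range(192,212,2),375,415)
print("pred rim",proj([.4984,-.1009,.036]),proj([.4984,-.1009,.015]))
print("pred axis",[np.round(proj([.4966,-.1021,z]),1).tolist() for z in(.1,.115,.13)])
e=np.array([np.cos(np.radians(15)),np.sin(np.radians(15)),0])*.001
print("px per mm along elbow x",proj([.4966,-.1021,.115]+e)-proj([.4966,-.1021,.115]))
# spout depth points in top
P=cloud("side",np.load("side1.npz")["d"]);S=P[170:215,355:412].reshape(-1,3);m=(S[:,2]>.1)&(S[:,2]<.128)&(np.hypot(S[:,0]-.4966,S[:,1]+.1021)<.03);S=S[m]
from scipy.optimize import least_squares
o=least_squares(lambda v:np.hypot(S[:,0]-v[0],S[:,1]-v[1])-.0165,[.497,-.102],loss="soft_l1",f_scale=.002).x;print("shank depth fit",o,len(S))
Q=cloud("side",np.load("side0.npz")["d"])[225:265,360:415].reshape(-1,3);q=Q[(Q[:,2]>.031)&(Q[:,2]<.041)]
print("rim depth fit",least_squares(lambda v:np.hypot(q[:,0]-v[0],q[:,1]-v[1])-.02825,[.497,-.102],loss="soft_l1",f_scale=.002).x,len(q))
E
```

```text
cup
238 370 410 390.0 36
241 368 419 393.5 40
244 367 405 386.0 39
247 368 406 387.0 39
250 368 404 386.0 37
253 368 414 391.0 39
shank
192 375 403 389.0 29
194 375 402 388.5 28
196 375 402 388.5 26
198 375 402 388.5 23
200 382 401 391.5 20
202 377 401 389.0 25
204 378 401 389.5 24
206 378 401 389.5 24
208 378 411 394.5 26
210 377 401 389.0 24
pred rim [386.20925474 239.31961044] [385.51159979 248.54713403]
pred axis [[389.6, 210.0], [390.1, 202.8], [390.7, 195.5]]
px per mm along elbow x [-0.53196648 -0.0697224 ]
shank depth fit [ 0.49400147 -0.10275429] 227
rim depth fit [ 0.49567432 -0.10036116] 292
```

```bash
python3 - <<'E'
from h import *
a=np.load("side0.npz")["p"];b=np.load("side1.npz")["p"]
def pr(p,r0,r1,u0,u1):
    m=p[r0:r1,u0:u1].astype(float).mean(0);print(u0);print(np.round(m[:,1]-m[:,0]).astype(int).tolist());print(np.round(m[:,1]).astype(int).tolist())
pr(b,198,204,374,412)
pr(a,245,250,360,414)
E
```

```text
374
[38, 38, 38, 38, 38, 37, 36, 34, 29, 20, 9, 6, 5, 5, 6, 5, 5, 5, 5, 5, 5, 6, 5, 6, 6, 7, 12, 16, 19, 20, 20, 20, 20, 20, 20, 20, 20, 20]
[176, 175, 176, 175, 175, 173, 171, 164, 141, 104, 74, 66, 69, 71, 72, 74, 75, 74, 75, 74, 73, 72, 69, 65, 62, 62, 70, 80, 87, 88, 89, 89, 89, 89, 89, 89, 88, 89]
360
[37, 38, 38, 38, 37, 38, 38, 37, 35, 28, 16, 8, 7, 7, 6, 7, 6, 7, 6, 6, 7, 6, 6, 7, 7, 7, 6, 7, 7, 6, 6, 6, 6, 7, 6, 6, 6, 7, 7, 6, 6, 7, 10, 18, 28, 35, 38, 38, 38, 37, 38, 38, 38, 38]
[172, 172, 171, 172, 172, 172, 173, 171, 165, 148, 125, 110, 100, 91, 85, 81, 78, 78, 78, 80, 82, 83, 84, 85, 84, 85, 86, 87, 88, 86, 87, 88, 88, 87, 86, 85, 84, 83, 80, 80, 81, 90, 109, 135, 157, 170, 174, 174, 174, 174, 174, 174, 174, 174]
```

```bash
python3 -m inch '[{"slide":[-0.0024,0.0012,0.005],"yaw":-0.005},{"slide":[0,0,0.01],"yaw":0},{"slide":[0,0,0.01],"yaw":0},{"slide":[0,0,0.01],"yaw":0},{"slide":[0,0,0.01],"yaw":0},{"slide":[0,0,0.005],"yaw":0},{"slide":[0,0,0],"yaw":0},{"slide":[0,0,0],"yaw":0}]' >/dev/null
python3 go.py .4986 -.1003 .056 195.3
python3 - <<'E'
from h import *
p,d=grab_frame("side");np.savez("side2",p=p,d=d);cv2.imwrite("pics/l2.png",cv2.resize(p[180:270,340:440],(700,630),interpolation=cv2.INTER_CUBIC)[:600,:,::-1])
for r in(220,224,227):
  m=p[r:r+3,374:412].astype(float).mean(0);print(r,np.round(m[:,1]-m[:,0]).astype(int).tolist())
E
```

```text
t 8.25 pos [ 0.4991 -0.0995  0.0905] psi -164.63 tilt 0.07 q5 -26.6 slide [ 0.0007 -0.0007  0.0345] yaw 0.0011 rad F [-0.1 -0.3 -1.6] M [-0.039  0.023 -0.003] open 0.0305
220 [39, 39, 38, 38, 35, 27, 16, 9, 6, 6, 6, 6, 6, 6, 5, 6, 5, 5, 6, 6, 6, 7, 10, 15, 19, 20, 20, 21, 20, 20, 20, 20, 21, 19, 20, 21, 21, 20]
224 [39, 38, 38, 37, 35, 28, 15, 8, 6, 6, 5, 6, 5, 5, 5, 6, 6, 6, 6, 5, 7, 8, 12, 17, 19, 19, 20, 20, 20, 20, 21, 20, 20, 20, 21, 21, 20, 20]
227 [37, 34, 27, 21, 16, 12, 8, 6, 6, 5, 6, 7, 6, 5, 5, 6, 6, 6, 6, 6, 6, 8, 13, 16, 19, 19, 19, 21, 19, 20, 20, 20, 20, 20, 20, 22, 21, 22]
```

View pics/l2.png

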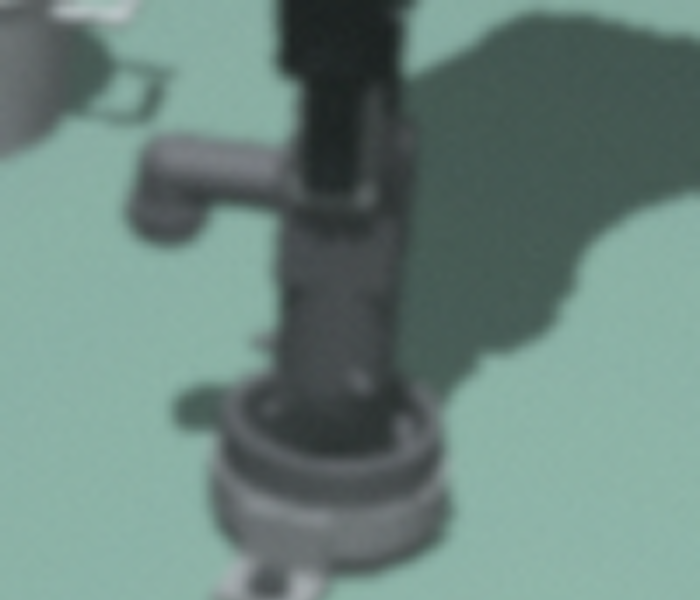

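The elbow hangs upright over the cup mouth, shank at about 388 px against a cup axis of about 388.3 px. I'll fix the last 0.7 mm and lower it gently.

```bash
python3 -m inch '[{"slide":[0.0006,-0.0006,0],"yaw":0},{"slide":[0,0,0.003],"yaw":0},{"slide":[0,0,0.003],"yaw":0},{"slide":[0,0,0.003],"yaw":0},{"slide":[0,0,0.003],"yaw":0},{"slide":[0,0,0.003],"yaw":0},{"slide":[0,0,0],"yaw":0},{"slide":[0,0,0],"yaw":0}]' >/dev/null
python3 go.py .4986 -.1003 .056 195.3
python3 -m inch '[{"slide":[0,0,0.001],"yaw":0},{"slide":[0,0,0.001],"yaw":0},{"slide":[0,0,0.001],"yaw":0},{"slide":[0,0,0.001],"yaw":0},{"slide":[0,0,0.001],"yaw":0},{"slide":[0,0,0],"yaw":0},{"slide":[0,0,0],"yaw":0},{"slide":[0,0,0],"yaw":0}]' >/dev/null
python3 go.py .4986 -.1003 .056 195.3
```

```text
t 8.97 pos [ 0.4988 -0.1002  0.0758] psi -164.63 tilt 0.04 q5 -26.7 slide [ 0.0002 -0.      0.0198] yaw 0.0012 rad F [-0.  -0.4 -0.8] M [ 0.018 -0.025  0.005] open 0.0302
t 9.63 pos [ 0.4991 -0.1003  0.0711] psi -164.63 tilt 0.00 q5 -26.7 slide [0.0005 0.0001 0.0151] yaw 0.0012 rad F [ 0.2  0.6 -1. ] M [ 0.026 -0.013 -0.016] open 0.0306
```

```bash
python3 -m inch '[{"slide":[0,0,0.001],"yaw":0},{"slide":[0,0,0.001],"yaw":0},{"slide":[0,0,0.001],"yaw":0},{"slide":[0,0,0.001],"yaw":0},{"slide":[0,0,0.001],"yaw":0},{"slide":[0,0,0],"yaw":0},{"slide":[0,0,0],"yaw":0},{"slide":[0,0,0],"yaw":0}]' >/dev/null
python3 go.py .4986 -.1003 .056 195.3
python3 -m inch '[{"slide":[0,0,0.001],"yaw":0},{"slide":[0,0,0.001],"yaw":0},{"slide":[0,0,0.001],"yaw":0},{"slide":[0,0,0.001],"yaw":0},{"slide":[0,0,0],"yaw":0},{"slide":[0,0,0],"yaw":0},{"slide":[0,0,0],"yaw":0},{"slide":[0,0,0],"yaw":0}]' >/dev/null
python3 go.py .4986 -.1003 .056 195.3
```

```text
t 10.30 pos [ 0.4991 -0.1003  0.0661] psi -164.64 tilt 0.01 q5 -26.7 slide [0.0005 0.0001 0.0101] yaw 0.0011 rad F [ 1.  -0.4 -1.3] M [-0.046 -0.007 -0.026] open 0.0309
t 10.97 pos [ 0.499  -0.1003  0.062 ] psi -164.64 tilt 0.01 q5 -26.7 slide [0.0004 0.0001 0.006 ] yaw 0.0011 rad F [ 1.5  0.2 -1. ] M [-0.15  -0.049 -0.008] open 0.0303
```

```bash
python3 -m inch '[{"slide":[0,0,0.0005],"yaw":0},{"slide":[0,0,0.0005],"yaw":0},{"slide":[0,0,0.0005],"yaw":0},{"slide":[0,0,0.0005],"yaw":0},{"slide":[0,0,0],"yaw":0},{"slide":[0,0,0],"yaw":0},{"slide":[0,0,0],"yaw":0},{"slide":[0,0,0],"yaw":0}]' >/dev/null
python3 go.py .4986 -.1003 .056 195.3
python3 -m inch '[{"slide":[0,0,0.0005],"yaw":0},{"slide":[0,0,0.0005],"yaw":0},{"slide":[0,0,0.0005],"yaw":0},{"slide":[0,0,0.0005],"yaw":0},{"slide":[0,0,0],"yaw":0},{"slide":[0,0,0],"yaw":0},{"slide":[0,0,0],"yaw":0},{"slide":[0,0,0],"yaw":0}]' >/dev/null
python3 go.py .4986 -.1003 .056 195.3
```

```text
t 11.63 pos [ 0.4991 -0.1003  0.0601] psi -164.63 tilt 0.00 q5 -26.7 slide [0.0005 0.0001 0.0041] yaw 0.0012 rad F [ 1.1 -1.1 -1.3] M [-0.226 -0.085 -0.044] open 0.0301
t 12.30 pos [ 0.4991 -0.1003  0.0581] psi -164.63 tilt 0.00 q5 -26.7 slide [0.0005 0.0001 0.0021] yaw 0.0011 rad F [ 0.5 -1.1 -2.2] M [-0.239 -0.046 -0.023] open 0.0301
```

```bash
python3 -m inch '[{"slide":[0,0,0.0005],"yaw":0},{"slide":[0,0,0.0005],"yaw":0},{"slide":[0,0,0.0005],"yaw":0},{"slide":[0,0,0],"yaw":0},{"slide":[0,0,0],"yaw":0},{"slide":[0,0,0],"yaw":0},{"slide":[0,0,0],"yaw":0},{"slide":[0,0,0],"yaw":0}]' >/dev/null
python3 go.py .4986 -.1003 .056 195.3
python3 -m inch '[{"slide":[0,0,0.0005],"yaw":0},{"slide":[0,0,0.0005],"yaw":0},{"slide":[0,0,0],"yaw":0},{"slide":[0,0,0],"yaw":0},{"slide":[0,0,0],"yaw":0},{"slide":[0,0,0],"yaw":0},{"slide":[0,0,0],"yaw":0},{"slide":[0,0,0],"yaw":0}]' >/dev/null
python3 go.py .4986 -.1003 .056 195.3
```

```text
t 12.97 pos [ 0.4991 -0.1003  0.0566] psi -164.63 tilt 0.00 q5 -26.7 slide [0.0005 0.0001 0.0006] yaw 0.0011 rad F [ 0.7 -1.1 -0.7] M [-0.241 -0.051 -0.025] open 0.0304
t 13.63 pos [ 0.4993 -0.1003  0.0561] psi -164.63 tilt 0.04 q5 -26.7 slide [0.0007 0.0002 0.0001] yaw 0.0012 rad F [-1.4 -0.2  4.5] M [-0.1    0.338  0.084] open 0.0306
```

```bash
python3 -m inch '[{"slide":[0,0,-0.0004],"yaw":0},{"slide":[0,0,0],"yaw":0},{"slide":[0,0,0],"yaw":0.02},{"slide":[0,0,0],"yaw":0.02},{"slide":[0,0,0],"yaw":0.02},{"slide":[0,0,0],"yaw":0.02},{"slide":[0,0,0],"yaw":0},{"slide":[0,0,0],"yaw":0}]' >/dev/null
python3 go.py .4986 -.1003 .056 195.3
python3 -m inch '[{"slide":[0,0,0],"yaw":0.02},{"slide":[0,0,0],"yaw":0.02},{"slide":[0,0,0],"yaw":0.02},{"slide":[0,0,0],"yaw":0.02},{"slide":[0,0,0],"yaw":0.02},{"slide":[0,0,0],"yaw":0},{"slide":[0,0,0],"yaw":0},{"slide":[0,0,0],"yaw":0}]' >/dev/null
python3 go.py .4986 -.1003 .056 195.3
```

```text
t 14.30 pos [ 0.4993 -0.1003  0.0561] psi -169.23 tilt 0.02 q5 -22.1 slide [0.0007 0.0001 0.0001] yaw -0.0790 rad F [-0.5 -2.1  4. ] M [-0.189  0.16  -0.12 ] open 0.0307
t 14.97 pos [ 0.4992 -0.1004  0.0561] psi -175.02 tilt 0.03 q5 -16.3 slide [0.0006 0.0002 0.0001] yaw -0.1801 rad F [-1.4 -1.5  5.5] M [-0.213  0.189  0.03 ] open 0.0302
```

```bash
python3 -m inch '[{"slide":[0,0,-0.0005],"yaw":0},{"slide":[0,0,0],"yaw":0.02},{"slide":[0,0,0],"yaw":0.02},{"slide":[0,0,0],"yaw":0.02},{"slide":[0,0,0],"yaw":0.02},{"slide":[0,0,0],"yaw":0},{"slide":[0,0,0],"yaw":0},{"slide":[0,0,0],"yaw":0}]' >/dev/null
python3 go.py .4986 -.1003 .056 195.3
python3 -m inch '[{"slide":[0,0,0],"yaw":0.02},{"slide":[0,0,0],"yaw":0.02},{"slide":[0,0,0],"yaw":0.02},{"slide":[0,0,0],"yaw":0},{"slide":[0,0,0],"yaw":0},{"slide":[0,0,0],"yaw":0},{"slide":[0,0,0],"yaw":0},{"slide":[0,0,0],"yaw":0}]' >/dev/null
python3 go.py .4986 -.1003 .056 195.3
```

```text
t 15.63 pos [ 0.4987 -0.1004  0.0562] psi -179.54 tilt 0.05 q5 -11.8 slide [0.0001 0.0001 0.0002] yaw -0.2590 rad F [-0.3 -1.8  0.2] M [-0.689  0.186  0.021] open 0.0299
t 16.30 pos [ 0.4988 -0.1004  0.0563] psi 177.03 tilt 0.04 q5 -8.4 slide [0.0002 0.0001 0.0003] yaw -0.3189 rad F [-1.7 -5.  -2.6] M [-1.096  0.344  0.058] open 0.0305
```

```bash
python3 -m inch '[{"slide":[0,-0.0004,0.0004],"yaw":0},{"slide":[0,-0.0004,0],"yaw":0},{"slide":[0,0,0],"yaw":0},{"slide":[0,0,0],"yaw":0},{"slide":[0,0,0],"yaw":0},{"slide":[0,0,0],"yaw":0},{"slide":[0,0,0],"yaw":0},{"slide":[0,0,0],"yaw":0}]' >/dev/null
python3 go.py .4986 -.1003 .056 195.3
python3 -m inch '[{"slide":[0,0,0],"yaw":0.01},{"slide":[0,0,0],"yaw":0.01},{"slide":[0,0,0],"yaw":0.01},{"slide":[0,0,0],"yaw":0},{"slide":[0,0,0],"yaw":0},{"slide":[0,0,0],"yaw":0},{"slide":[0,0,0],"yaw":0},{"slide":[0,0,0],"yaw":0}]' >/dev/null
python3 go.py .4986 -.1003 .056 195.3
```

```text
t 16.97 pos [ 0.4993 -0.1007  0.0562] psi 177.05 tilt 0.05 q5 -8.5 slide [0.0007 0.0003 0.0002] yaw -0.3186 rad F [ 0.1 -0.2 -0.7] M [-0.088  0.177  0.016] open 0.0306
t 17.63 pos [ 0.4992 -0.1009  0.0562] psi 175.32 tilt 0.03 q5 -6.8 slide [0.0006 0.0006 0.0002] yaw -0.3487 rad F [ 0.   1.6 -0.4] M [0.18  0.057 0.007] open 0.0302
```

```bash
python3 -m inch '[{"slide":[0,0.0002,0.0002],"yaw":0.015},{"slide":[0,0,0],"yaw":0.015},{"slide":[0,0,0],"yaw":0.015},{"slide":[0,0,0],"yaw":0},{"slide":[0,0,0],"yaw":0},{"slide":[0,0,0],"yaw":0},{"slide":[0,0,0],"yaw":0},{"slide":[0,0,0],"yaw":0}]' >/dev/null
python3 go.py .4986 -.1003 .056 195.3
python3 -m inch '[{"slide":[0,0,0],"yaw":0.015},{"slide":[0,0,0],"yaw":0.015},{"slide":[0,0,0],"yaw":0.015},{"slide":[0,0,0],"yaw":0},{"slide":[0,0,0],"yaw":0},{"slide":[0,0,0],"yaw":0},{"slide":[0,0,0],"yaw":0},{"slide":[0,0,0],"yaw":0}]' >/dev/null
python3 go.py .4986 -.1003 .056 195.3
```

```text
t 18.30 pos [ 0.4993 -0.101   0.0562] psi 172.73 tilt 0.03 q5 -4.2 slide [0.0008 0.0006 0.0001] yaw -0.3939 rad F [-0.6  0.9  4.1] M [ 0.053  0.155 -0.02 ] open 0.0304
t 18.97 pos [ 0.4994 -0.101   0.0561] psi 170.15 tilt 0.04 q5 -1.6 slide [0.0009 0.0005 0.0001] yaw -0.4389 rad F [-0.8 -0.4  6.3] M [ 0.021 -0.036 -0.018] open 0.0305
```

```bash
python3 -m inch '[{"slide":[0,0,-0.0002],"yaw":0.015},{"slide":[0,0,0],"yaw":0.015},{"slide":[0,0,0],"yaw":0.015},{"slide":[0,0,0],"yaw":0},{"slide":[0,0,0],"yaw":0},{"slide":[0,0,0],"yaw":0},{"slide":[0,0,0],"yaw":0},{"slide":[0,0,0],"yaw":0}]' >/dev/null
python3 go.py .4986 -.1003 .056 195.3
python3 -m inch '[{"slide":[0,0,0],"yaw":0.015},{"slide":[0,0,0],"yaw":0.015},{"slide":[0,0,0],"yaw":0.015},{"slide":[0,0,0],"yaw":0},{"slide":[0,0,0],"yaw":0},{"slide":[0,0,0],"yaw":0},{"slide":[0,0,0],"yaw":0},{"slide":[0,0,0],"yaw":0}]' >/dev/null
python3 go.py .4986 -.1003 .056 195.3
```

```text
t 19.63 pos [ 0.4992 -0.1009  0.0561] psi 167.58 tilt 0.01 q5 1.0 slide [0.0007 0.0005 0.0001] yaw -0.4838 rad F [ 1.  -1.   4.2] M [-0.098 -0.09  -0.025] open 0.0305
t 20.30 pos [ 0.4991 -0.1009  0.0561] psi 165.00 tilt 0.00 q5 3.6 slide [0.0006 0.0005 0.0001] yaw -0.5289 rad F [-0.7 -1.4  4.6] M [-0.173 -0.014 -0.047] open 0.0307
```

```bash
for i in 1; do :; done
python3 -m inch '[{"slide":[0,0,0],"yaw":0.015},{"slide":[0,0,0],"yaw":0.015},{"slide":[0,0,0],"yaw":0.015},{"slide":[0,0,0],"yaw":0},{"slide":[0,0,0],"yaw":0},{"slide":[0,0,0],"yaw":0},{"slide":[0,0,0],"yaw":0},{"slide":[0,0,0],"yaw":0}]' >/dev/null
python3 go.py .4986 -.1003 .056 195.3
python3 -m inch '[{"slide":[0,0,0],"yaw":0.015},{"slide":[0,0,0],"yaw":0.015},{"slide":[0,0,0],"yaw":0.015},{"slide":[0,0,0],"yaw":0},{"slide":[0,0,0],"yaw":0},{"slide":[0,0,0],"yaw":0},{"slide":[0,0,0],"yaw":0},{"slide":[0,0,0],"yaw":0}]' >/dev/null
python3 go.py .4986 -.1003 .056 195.3
```

```text
t 20.97 pos [ 0.4991 -0.1009  0.0561] psi 162.39 tilt 0.01 q5 6.2 slide [0.0006 0.0004 0.0001] yaw -0.5743 rad F [-0.5 -1.3  4.7] M [-0.211 -0.011 -0.042] open 0.0305
t 21.63 pos [ 0.4991 -0.101   0.0561] psi 159.84 tilt 0.01 q5 8.7 slide [0.0007 0.0004 0.0001] yaw -0.6189 rad F [ 0.8 -1.1  5.1] M [-0.295 -0.091  0.014] open 0.0301
```

```bash
python3 -m inch '[{"slide":[0,0,0],"yaw":0.015},{"slide":[0,0,0],"yaw":0.015},{"slide":[0,0,0],"yaw":0.015},{"slide":[0,0,0],"yaw":0},{"slide":[0,0,0],"yaw":0},{"slide":[0,0,0],"yaw":0},{"slide":[0,0,0],"yaw":0},{"slide":[0,0,0],"yaw":0}]' >/dev/null
python3 go.py .4986 -.1003 .056 195.3
python3 -m inch '[{"slide":[0,0,0],"yaw":0.015},{"slide":[0,0,0],"yaw":0.015},{"slide":[0,0,0],"yaw":0.015},{"slide":[0,0,0],"yaw":0},{"slide":[0,0,0],"yaw":0},{"slide":[0,0,0],"yaw":0},{"slide":[0,0,0],"yaw":0},{"slide":[0,0,0],"yaw":0}]' >/dev/null
python3 go.py .4986 -.1003 .056 195.3
```

```text
t 22.30 pos [ 0.4991 -0.1009  0.0561] psi 157.26 tilt 0.01 q5 11.3 slide [0.0007 0.0004 0.0001] yaw -0.6639 rad F [ 0.6 -2.9  3.1] M [-0.478 -0.228 -0.005] open 0.0304
t 22.97 pos [ 0.499 -0.101  0.056] psi 154.68 tilt 0.01 q5 13.9 slide [0.0007 0.0004 0.    ] yaw -0.7089 rad F [ 1.8 -3.3  0.7] M [-0.721 -0.397  0.079] open 0.0303
```

```bash
python3 -m inch '[{"slide":[0,0,0],"yaw":0.015},{"slide":[0,0,0],"yaw":0.015},{"slide":[0,0,0],"yaw":0.015},{"slide":[0,0,0],"yaw":0},{"slide":[0,0,0],"yaw":0},{"slide":[0,0,0],"yaw":0},{"slide":[0,0,0],"yaw":0},{"slide":[0,0,0],"yaw":0}]' >/dev/null
python3 go.py .4986 -.1003 .0555 114
python3 -m inch '[{"slide":[0,0,0],"yaw":0.015},{"slide":[0,0,0],"yaw":0.015},{"slide":[0,0,0],"yaw":0.015},{"slide":[0,0,0],"yaw":0},{"slide":[0,0,0],"yaw":0},{"slide":[0,0,0],"yaw":0},{"slide":[0,0,0],"yaw":0},{"slide":[0,0,0],"yaw":0}]' >/dev/null
python3 go.py .4986 -.1003 .0555 114
```

```text
t 23.63 pos [ 0.499  -0.1009  0.056 ] psi 152.10 tilt 0.02 q5 16.5 slide [0.0006 0.0004 0.0005] yaw 0.6650 rad F [ 2.6 -3.8 -1.2] M [-0.984 -0.468  0.01 ] open 0.0302
t 24.30 pos [ 0.4987 -0.1009  0.0558] psi 149.52 tilt 0.04 q5 19.0 slide [0.0004 0.0004 0.0003] yaw 0.6200 rad F [ 1.3 -4.6 -5.8] M [-1.064 -0.46   0.102] open 0.0300
```

```bash
python3 -m inch '[{"slide":[-0.0003,-0.0004,0.0003],"yaw":0},{"slide":[0,0,0.0003],"yaw":0},{"slide":[0,0,0],"yaw":0},{"slide":[0,0,0],"yaw":0},{"slide":[0,0,0],"yaw":0},{"slide":[0,0,0],"yaw":0},{"slide":[0,0,0],"yaw":0},{"slide":[0,0,0],"yaw":0}]' >/dev/null
python3 go.py .4986 -.1003 .0555 114.5
python3 -m inch '[{"slide":[0,0,0.00015],"yaw":0.03},{"slide":[0,0,0.00015],"yaw":0.03},{"slide":[0,0,0.00015],"yaw":0.03},{"slide":[0,0,0],"yaw":0},{"slide":[0,0,0],"yaw":0},{"slide":[0,0,0],"yaw":0},{"slide":[0,0,0],"yaw":0},{"slide":[0,0,0],"yaw":0}]' >/dev/null
python3 go.py .4986 -.1003 .0555 114.5
```

```text
t 24.97 pos [ 0.4991 -0.1011  0.0556] psi 149.54 tilt 0.02 q5 19.0 slide [0.0009 0.0005 0.0001] yaw 0.6116 rad F [-0.  -1.8 -0.6] M [-0.514 -0.105  0.13 ] open 0.0306
t 25.63 pos [ 0.4992 -0.1014  0.0552] psi 144.38 tilt 0.02 q5 24.1 slide [ 0.0012  0.0006 -0.0003] yaw 0.5215 rad F [-0.2 -2.4  0.9] M [-0.67  -0.132 -0.086] open 0.0303
```

```bash
python3 -m inch '[{"slide":[0,-0.0001,0.00015],"yaw":0.03},{"slide":[0,0,0.00015],"yaw":0.03},{"slide":[0,0,0.00015],"yaw":0.03},{"slide":[0,0,0],"yaw":0},{"slide":[0,0,0],"yaw":0},{"slide":[0,0,0],"yaw":0},{"slide":[0,0,0],"yaw":0},{"slide":[0,0,0],"yaw":0}]' >/dev/null
python3 go.py .4986 -.1003 .0555 114.5
python3 -m inch '[{"slide":[0,-0.0001,0.00015],"yaw":0.03},{"slide":[0,0,0.00015],"yaw":0.03},{"slide":[0,0,0.00015],"yaw":0.03},{"slide":[0,0,0],"yaw":0},{"slide":[0,0,0],"yaw":0},{"slide":[0,0,0],"yaw":0},{"slide":[0,0,0],"yaw":0},{"slide":[0,0,0],"yaw":0}]' >/dev/null
python3 go.py .4986 -.1003 .0555 114.5
```

```text
t 26.30 pos [ 0.4993 -0.1015  0.0548] psi 139.23 tilt 0.03 q5 29.3 slide [ 0.0013  0.0005 -0.0007] yaw 0.4317 rad F [ 0.8 -2.5  1.7] M [-0.708 -0.175  0.05 ] open 0.0303
t 26.97 pos [ 0.4992 -0.1016  0.0543] psi 134.07 tilt 0.02 q5 34.4 slide [ 0.0013  0.0005 -0.0012] yaw 0.3416 rad F [ 0.9 -2.3  3.1] M [-0.717 -0.188 -0.056] open 0.0306
```

```bash
python3 -m inch '[{"slide":[-0.0002,-0.0001,0.0001],"yaw":0.03},{"slide":[0,0,0.00014],"yaw":0.03},{"slide":[0,0,0.00014],"yaw":0.03},{"slide":[0,0,0],"yaw":0},{"slide":[0,0,0],"yaw":0},{"slide":[0,0,0],"yaw":0},{"slide":[0,0,0],"yaw":0},{"slide":[0,0,0],"yaw":0}]' >/dev/null
python3 go.py .4986 -.1003 .0555 114.2
python3 -m inch '[{"slide":[-0.0001,-0.0001,0.00013],"yaw":0.03},{"slide":[0,0,0.00014],"yaw":0.03},{"slide":[0,0,0.00014],"yaw":0.03},{"slide":[0,0,0],"yaw":0},{"slide":[0,0,0],"yaw":0},{"slide":[0,0,0],"yaw":0},{"slide":[0,0,0],"yaw":0},{"slide":[0,0,0],"yaw":0}]' >/dev/null
python3 go.py .4986 -.1003 .0555 114.2
```

```text
t 27.63 pos [ 0.4992 -0.1018  0.0539] psi 128.92 tilt 0.02 q5 39.6 slide [ 0.0015  0.0005 -0.0016] yaw 0.2569 rad F [ 0.9 -3.7  4.8] M [-0.861 -0.186  0.022] open 0.0304
t 28.30 pos [ 0.4991 -0.1019  0.0535] psi 123.76 tilt 0.01 q5 44.7 slide [ 0.0016  0.0004 -0.002 ] yaw 0.1669 rad F [ 0.4 -2.9  4.8] M [-0.696 -0.106  0.019] open 0.0301
```

```bash
python3 - <<'E'
from h import *
p,d=grab_frame("side");np.savez("side3",p=p,d=d)
q,e=grab_frame("top");np.savez("top3",p=q,d=e)
a=cv2.resize(p[180:280,330:450],(400,333),interpolation=cv2.INTER_CUBIC);b=cv2.resize(q[220:320,320:440],(400,333),interpolation=cv2.INTER_CUBIC)
cv2.imwrite("pics/l3.png",np.clip(np.hstack([a,b])[...,::-1]*1.5,0,255).astype(np.uint8))
P=cloud("side",d);m=(P[...,2]>.045)&(P[...,2]<.09);S=P[m];r=np.hypot(S[:,0]-.499,S[:,1]+.1015)
for lo,hi in((.03,.04),(.04,.05),(.05,.065)):
    k=(r>lo)&(r<hi)&(S[:,2]<.085);print(lo,k.sum(),np.round(np.degrees(np.median(np.arctan2(S[k,1]+.1015,S[k,0]-.499))),1))
E
```

```text
0.03 14 -58.5
0.04 12 -58.3
0.05 0 nan
  return _methods._mean(a, axis=axis, dtype=dtype,
  ret = ret.dtype.type(ret / rcount)
```

View pics/l3.png

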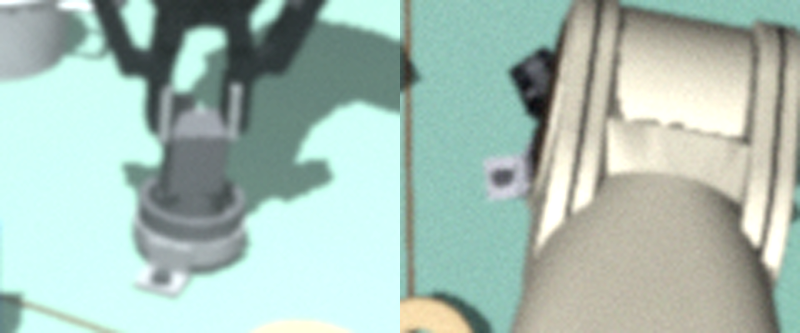

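The side view shows the elbow's back face square to the camera with the spout hidden behind it, about −57°. So the elbow has turned with the hand. I'll make the last 9.5°.

```bash
python3 -m inch '[{"slide":[-0.0002,-0.0001,0.0001],"yaw":0.03},{"slide":[0,0,0.00014],"yaw":0.03},{"slide":[0,0,0.00014],"yaw":0.03},{"slide":[0,0,0],"yaw":0},{"slide":[0,0,0],"yaw":0},{"slide":[0,0,0],"yaw":0},{"slide":[0,0,0],"yaw":0},{"slide":[0,0,0],"yaw":0}]' >/dev/null
python3 go.py .4986 -.1003 .0555 114.2
python3 -m inch '[{"slide":[0,0,0.0001],"yaw":0.03},{"slide":[0,0,0.0001],"yaw":0.03},{"slide":[0,0,0.0001],"yaw":0.015},{"slide":[0,0,0],"yaw":0},{"slide":[0,0,0],"yaw":0},{"slide":[0,0,0],"yaw":0},{"slide":[0,0,0],"yaw":0},{"slide":[0,0,0],"yaw":0}]' >/dev/null
python3 go.py .4986 -.1003 .0555 114.2
```

```text
t 29.07 pos [ 0.499  -0.1021  0.053 ] psi 118.61 tilt 0.00 q5 49.8 slide [ 0.0018  0.0005 -0.0025] yaw 0.0769 rad F [ 0.2 -3.7  5.3] M [-0.744 -0.037 -0.048] open 0.0303
t 29.73 pos [ 0.4991 -0.1022  0.0527] psi 114.32 tilt 0.01 q5 54.1 slide [ 0.0019  0.0004 -0.0028] yaw 0.0021 rad F [ 0.  -2.8  5.7] M [-0.791 -0.091  0.121] open 0.0303
```

```bash
python3 -m inch '[{"slide":[-0.0002,0,0.0001],"yaw":0.02},{"slide":[0,0,0.0001],"yaw":0.02},{"slide":[0,0,-0.0002],"yaw":0},{"slide":[0,0,0],"yaw":0},{"slide":[0,0,0],"yaw":0},{"slide":[0,0,0],"yaw":0},{"slide":[0,0,0],"yaw":0},{"slide":[0,0,0],"yaw":0}]' >/dev/null
python3 go.py .4986 -.1003 .0555 114.2
python3 -m inch '[{"slide":[0,0,0],"yaw":0},{"slide":[0,0,0],"yaw":0},{"slide":[0,0,0],"yaw":0},{"slide":[0,0,0],"yaw":0},{"slide":[0,0,0],"yaw":0},{"slide":[0,0,0],"yaw":0},{"slide":[0,0,0],"yaw":0},{"slide":[0,0,0],"yaw":0}]' 0 >/dev/null
python3 go.py .4986 -.1003 .0555 114.2
python3 -m inch '[{"slide":[0,0,-0.005],"yaw":0},{"slide":[0,0,-0.01],"yaw":0},{"slide":[0,0,-0.015],"yaw":0},{"slide":[0,0,-0.02],"yaw":0},{"slide":[0,0,-0.02],"yaw":0},{"slide":[0,0,-0.02],"yaw":0},{"slide":[0,0,-0.02],"yaw":0},{"slide":[0,0,-0.01],"yaw":0}]'
python3 go.py .35 -.3 .17 114.2
```

```text
t 30.40 pos [ 0.499  -0.1022  0.0526] psi 112.01 tilt 0.02 q5 56.4 slide [ 0.0019  0.0003 -0.0029] yaw -0.0382 rad F [-0.2 -2.4  3.2] M [-0.598 -0.081  0.054] open 0.0305
t 31.07 pos [ 0.4991 -0.1022  0.0527] psi 112.00 tilt 0.01 q5 56.4 slide [ 0.002   0.0002 -0.0028] yaw -0.0384 rad F [-0.3 -1.  -0.9] M [ 0.023 -0.018 -0.064] open 0.0855
time: 31.73
tool_pos: [0.5007, -0.1026, 0.1765]
ee_rot: [0.559, 0.829, 0.001, 0.002]
contact_force: [0.4, -0.7, 0.3]
opening: 0.0855
grip_force: 0.0
t 31.73 pos [ 0.5007 -0.1026  0.1765] psi 112.00 tilt 0.30 q5 56.4 slide [-0.1266 -0.2137  0.0059] yaw -0.0384 rad F [ 0.4 -0.7  0.3] M [-0.021 -0.069  0.009] open 0.0855
```

Released cleanly. I'll back the arm off toward the robot and look from above to measure the final yaw.

```bash
python3 -m inch '[{"slide":[-0.01,-0.02,0],"yaw":0},{"slide":[-0.015,-0.026,0],"yaw":0},{"slide":[-0.015,-0.026,0],"yaw":0},{"slide":[-0.015,-0.026,0],"yaw":0},{"slide":[-0.015,-0.026,0],"yaw":0},{"slide":[-0.015,-0.026,0],"yaw":0},{"slide":[-0.015,-0.026,0],"yaw":0},{"slide":[-0.015,-0.026,0],"yaw":0}]'>/dev/null
python3 - <<'E'
from h import *
o=[]
for n,(a,b,c,d_) in dict(side=(180,280,330,450),top=(220,320,320,440)).items():
    p,d=grab_frame(n);np.savez(n+"4",p=p,d=d);o.append(cv2.resize(p[a:b,c:d_],(400,333),interpolation=cv2.INTER_CUBIC))
cv2.imwrite("pics/l4.png",np.clip(np.hstack(o)[...,::-1]*1.5,0,255).astype(np.uint8))
P=cloud("top",d);S=P[220:320,340:420].reshape(-1,3);k=(S[:,2]>.06)&(S[:,2]<.095);S=S[k];B=S[(np.hypot(S[:,0]-.499,S[:,1]+.102)<.015)]
print("block top",np.round(np.median(B,0),4))
print("all",cv2.minAreaRect((S[:,:2]*1000).astype(np.float32)));r=np.hypot(S[:,0]-.499,S[:,1]+.102)
k=(r>.026)&(r<.062)&(S[:,2]>.055);print(k.sum(),"spout yaw",np.degrees(np.median(np.arctan2(S[k,1]+.102,S[k,0]-.499))))
E
```

```text
block top [ 0.4991 -0.1022  0.0843]
all ((506.6452941894531, -119.21722412109375), (31.668790817260742, 74.8306655883789), 21.85537338256836)
127 spout yaw -66.89936398447263
```

View pics/l4.png

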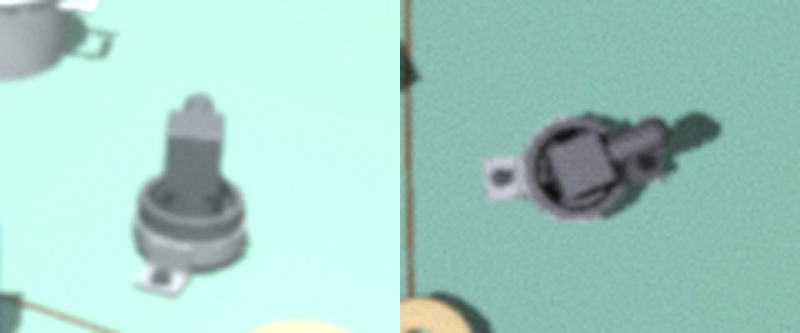

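The elbow stands upright in the cup, spout at about −67° (top crop (650,135)), free of the robot and with the block top at about 84 mm. Handing it in.

```bash
python3 -c "
from plant import *
print(finish_job())"
```

```text
the job is handed in; nothing more can be done
None
```

The grey elbow spout is screwed into the socket, turned about 45° past where I judged the bite began (41–47°, since the bite point itself is only known to about 5°), and it stands upright on its own with the arm clear; the job is handed in.

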